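# Start the plating current and hold the anode centred in the tank's guide

## Task

With the gripper, press the green bench pedal all the way down to its stop to switch the plating current on, and let it spring back up. Then take the blue-handled anode out of the wooden stand and lower it upright through the brass guide on the plating tank until the red band on its rod is level with the guide's mouth, without ever letting it touch the tank, and finish while still holding it there, still and centred in the bore. Leave the yellow-handled spare, the white bottle and the glass jar where they stand.

Things in the scene. Friction and masses are not known exactly. Their poses are not given: they have to be found in the camera images.
- pedal_unit: Bench pedal, fixed: dark steel base 190 x 110 x 14 mm (x, y, z), origin at the centre of its underside. A green sprung plate (165 x 88 mm) with a black ribbed rubber pad is hinged about y, 80 mm from the origin on the +x side, 34 mm up; at rest it rises towards -x, its free end about 90 mm above the bench. Cheeks at the hinge are 48 mm high.
- pedal (a joint): Angle of the pedal plate (rad): 0 at rest (plate sloping 0.30 rad up), 0.22 pressed down on its stop (plate sloping 0.08 rad). A spring returns it; pressed at pedal_pad it takes about 3 N to start and 9 N at the stop.
- pedal_pad (a point): Point on the top face of the rubber pad, on the plate's centre line, 125 mm along the plate from the hinge: the place to press. Moves with the plate: 82 mm above the bench at rest, 56 mm at the stop.
- stand: Wooden stand fixed to the bench, a block 60 x 150 x 110 mm (x, y, z). Origin: centre of the underside. Two upright wells of 18 mm diameter, right through, lie on its y axis 40 mm either side of the middle; the anode stands in one, the spare in the other (either way round).
- anode: The anode, loose, upright (z up along the rod): steel rod 10 mm thick and 100 mm long below a black flange (30 mm diameter, 6 mm thick), above it a round BLUE handle, 24 mm diameter, 60 mm tall. About 0.12 kg. Origin: on the axis at the flange's underside. At first the flange rests on the stand's top (110 mm up), the rod hanging in a well.
- anode_grip (a point): Point on the anode's axis, 38 mm above the underside of the flange, about the middle of the blue handle: where to grip.
- anode_band (a point): Middle of the red band on the anode's rod, on the axis: 30 mm below the underside of the flange; the band is 12 mm tall.
- anode_tip (a point): Lower end of the anode's rod, on the axis, 100 mm below the underside of the flange.
- tank: Plating tank, fixed: steel box 150 x 120 x 80 mm (x, y, z), a 12 mm grey lid (156 x 126 mm) and, centred on it, a brass guide collar of 40 mm outside diameter, 25 mm tall. An upright bore, 22 mm in diameter in the collar and 24 mm in the lid, runs through both (37 mm); below the tank is empty, floor 4 mm above the bench. Origin: centre of the underside.
- guide_mouth (a point): Centre of the guide bore at the collar's top rim, 117 mm above the bench; z up along the bore.
- spare: The spare rod, a bystander, loose: same shape and size as the anode but with a YELLOW handle; stands in the other well. Origin on the axis at the underside of the flange. Its handle's top is 176 mm above the bench.
- flux: Bystander, loose: white plastic bottle with a blue cap, 48 mm diameter, 100 mm tall. Origin: centre of the underside.
- jar: Bystander, loose: glass jar with a steel cap, 64 mm diameter, 85 mm tall. Origin: centre of the underside.
Things that resemble listed ones, but are neither listed nor needed, are in the scene too. Leave any purple look-alike of the pedal_unit alone. There is more than one size of the anode; the job needs the larger.

How it is judged:
By the outcome, as a careful person would: the job done as asked, in the order asked, and still so for the second after the job is handed in, while the arm keeps its last pose, push and grip.
It also fails if it takes over 67 s, if anything falls off the work surface, if the arm or the gripper's body presses on something with over 40 N, if the wrist force passes 120 N, or if a joint passes its speed limit or range.

## Robot

A 6-joint arm with a two-finger parallel gripper is mounted at the origin on the work surface. World frame = base frame: x ahead of the robot, y to its left, z up, the work surface at z = 0. Lengths are in m, angles in degrees, forces in N, time in s.
With the tool pointing down it reaches from about 0.35 to 0.925 m from the base axis. Payload 6.4 kg.
Tool frame: the origin (TCP) lies on the centre line of the jaws, within the pads' length; the fingertips stand 19 mm ahead of it and the grasp point (between the pads) is the TCP; z points along the fingers, y is the direction in which the jaws open and shut (so a half turn about z gives the same grasp; the last joint's range is limited). The gripper opens to 85 mm and grips with 20 to 120 N. Pads are 22 mm wide; open, the fingers measure 114 mm over their backs; the gripper's body (76 mm by 85 mm) begins 54 mm behind the grasp point. The pads swing forward as they close: fully open they stand 13 mm farther back than shut.
Start: joints at [60.04, 14.043, 89.255, -0, 76.702, -9.975], TCP at [0.222, 0.611, 0.25] pointing down, gripper open.
Joint ranges: [-179.41, 179.41], [-58.25, 129.5], [7.25, 145.43], [-54.29, 234.29], [11.92, 165.04], [-157.13, 157.13]. Speed limits (degrees/s): [147.25, 147.25, 180, 180, 180, 180].

## Interface

Orientations are given as a 3x3 rotation matrix whose columns are the frame's x, y, z axes.
In Python, from plant import readout, eyes, r gives the robot as it stands. The module is installed in compiled form; this text tells all that it offers.
- The arm moves only by the shell command python3 -m jog 'ROWS'. ROWS is JSON, a list of rows, each a list of 7 numbers: the turn, a rotation vector about the world's x, y, z in rad, then the shift along the world's x, y, z in mm, then the closure in counts, from 0 (fully open) to 255 (shut). A call has 1 to 10 rows; each row is the pose to reach, as a shift and turn from the pose measured when the call began; what a row does not reach only later rows make up. A row lasts 1/12 s, in which the tool goes at most 41.7 mm and 7.16 degrees, less where a joint would pass 70% of its speed; a pose out of reach is approached as far as the arm can. A call with a gripper value outside its range is refused whole. The fingers move at their own pace and stop on an object; the grip force is fixed at half the most. Time passes only in rows, so rows that repeat a pose let the fingers close. It gives the time, the measured TCP pose, the force and the opening at its end, in the units of the state.
- readout.state(): the state, without advancing time (a new reading comes with each control period).
- eyes.snapshot(name): name is "side" or "top" or "wrist"; returns the picture (480x640x3 uint8, red, green, blue); there is no depth.
- eyes.camera_info(name): a dict with "fx", "fy", "cx", "cy" (pixels), "R" (3x3) and "t" (3): a world point X has camera coordinates R X + t. Camera axes: x right, y down, z forward; pixel columns grow to the right and rows downward; lengths in m; the calibration is good to about 2 mm. A picture is of the moment at which its call begins: read the wrist's pose just before it. camera_info takes no time and is no camera call; for the wrist camera it gives the pose at the moment of the call.
- r.job_done(): hands the job in, once; it reports no verdict.
The state is a dict: "t": time; "joints": joint angles; "dq": joint speeds; "joint_torque": joint torques, N m; "eef_pos": TCP position; "eef_rot": TCP orientation; "ft_force": force on the tool from outside, world axes, zero at the start; "moment": the same for the moment, N m; "gripper_width": finger opening in m.
Only numpy, scipy, OpenCV 4.12 (cv2) and the standard library are available. Lean on these libraries where they do the work, as an engineer would, in place of code of your own. Each camera call takes 0.05 s, during which the arm holds its last target. There are 200 camera calls.

## Working session

There is one attempt and no reset: what is moved stays moved. The work goes in short steps, Python scripts to look and compute and a shell command to move; the robot and the scene stay as the last step left them, time stands still between calls to the robot, and variables do not carry over. Pictures are saved under pics/ and viewed, about 8 in all and at most 12, crops included, and the job is handed in when it is done.

```bash
mkdir -p pics; python3 - <<'E'
from plant import readout,eyes
import cv2,numpy as np
for n in("top","side"):
    im=eyes.snapshot(n);cv2.imwrite(f"pics/{n}0.png",im[:,:,::-1])
    c=eyes.camera_info(n);print(n,c["fx"],c["cx"],c["cy"],np.round(c["R"],3).tolist(),np.round(c["t"],3))
s=readout.state();print(s["t"],s["eef_pos"],np.round(s["eef_rot"],3).tolist(),s["gripper_width"],s["ft_force"])
E
```

```text
top 440.9506746367729 314.8693877888016 242.5491642029879 [[0.024, -0.998, 0.049], [-0.985, -0.032, -0.169], [0.17, -0.045, -0.984]] [-0.015  0.56   0.793]
side 478.7718273683584 310.519885184136 245.74583611455944 [[-0.889, -0.458, 0.001], [-0.324, 0.628, -0.708], [0.323, -0.629, -0.707]] [0.482 0.25  0.832]
0.1 [0.22190187 0.61044947 0.24927464] [[-0.94, 0.342, -0.001], [0.342, 0.94, -0.002], [0.0, -0.002, -1.0]] 0.08539447938340111 [-0.18502503  0.03050637 -0.24402488]
```

View pics/top0.png

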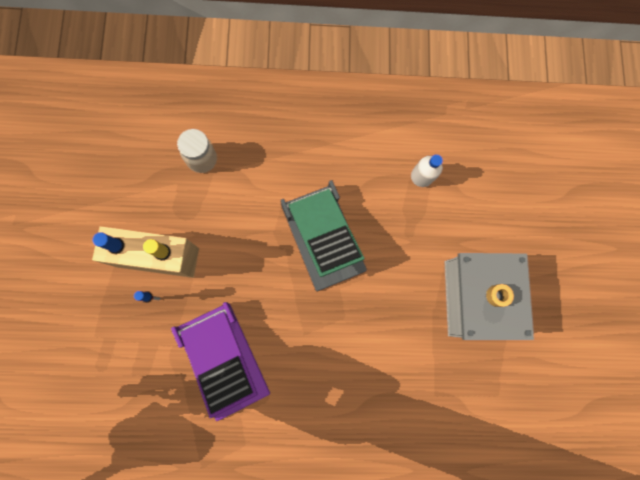

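View pics/side0.png

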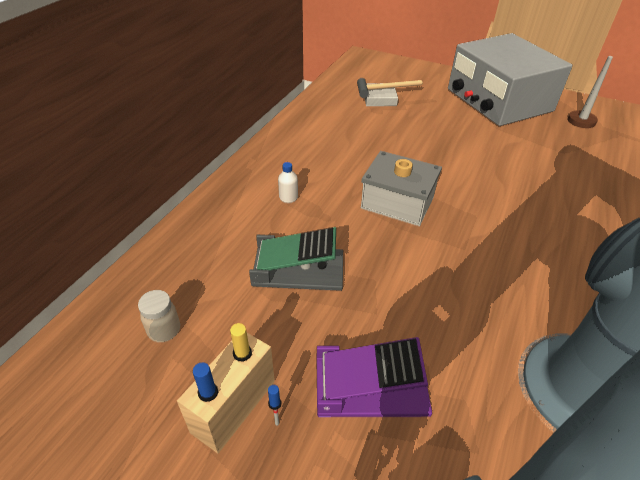

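Blue-handled candidates: the one in the stand (top 102,240; side 204,380) and a smaller one free on the bench (top 143,296; side 274,400). The one in the stand fits (larger, and in the wooden stand). I'll confirm it in an enlarged crop.

```bash
python3 - <<'E'
import cv2,numpy as np
t=cv2.imread("pics/top0.png");s=cv2.imread("pics/side0.png")
def c(im,x,y,w,h,k): return cv2.resize(im[y:y+h,x:x+w],None,fx=k,fy=k,interpolation=cv2.INTER_CUBIC)
# 4 tiles 400x300 : scale 4 => 100x75 ; 
A=c(t,85,222,100,75,4);B=c(s,170,315,133,100,3)[:300,:400]
B=cv2.resize(B,(400,300));C=c(t,440,245,100,75,4);D=c(s,355,145,100,75,4)
cv2.imwrite("pics/c1.png",np.vstack([np.hstack([A,B]),np.hstack([C,D])]))
A=c(t,275,175,100,120,4);B=c(s,245,220,100,75,4);B=np.vstack([B,np.zeros((180,400,3),np.uint8)])
cv2.imwrite("pics/c2.png",np.hstack([A,B]))
E
```

```text
(no output)
```

View pics/c1.png

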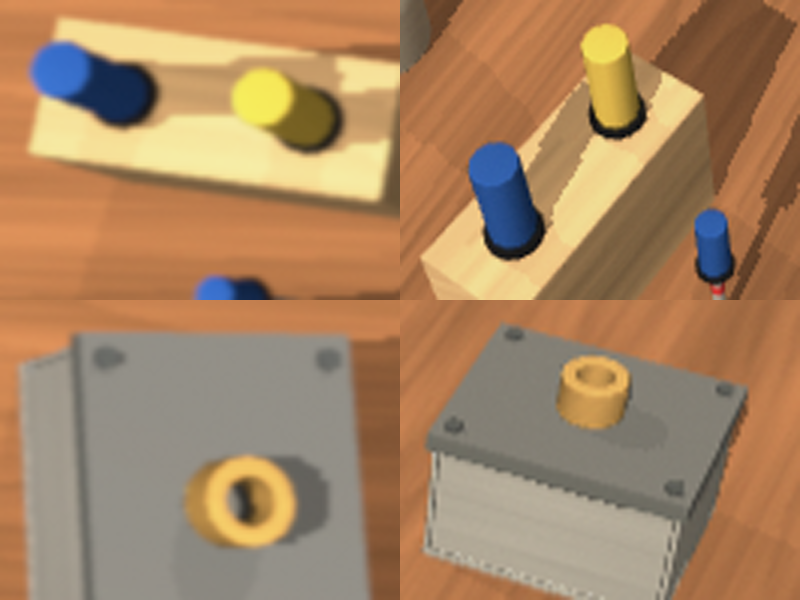

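View pics/c2.png

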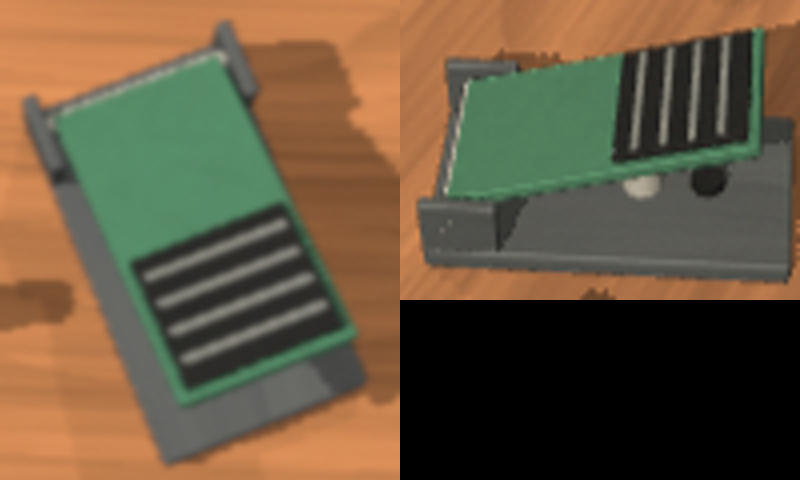

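The larger blue one is in the stand's outer well, as expected: it's clearly bigger than the free-standing one, and the spare is next to it. Now I'll compute positions.

```bash
cat > h.py <<'E'
import numpy as np
from plant import readout,eyes
def ray(n,u,v):
    c=eyes.camera_info(n);R=np.array(c["R"]);t=np.array(c["t"])
    return -R.T@t, R.T@np.array([(u-c["cx"])/c["fx"],(v-c["cy"])/c["fy"],1])
def onz(n,u,v,z):
    o,d=ray(n,u,v);return o+d*(z-o[2])/d[2]
def proj(n,X):
    c=eyes.camera_info(n);p=np.array(c["R"])@X+np.array(c["t"]);return np.array([c["fx"]*p[0]/p[2]+c["cx"],c["fy"]*p[1]/p[2]+c["cy"]])
def tri(*obs):
    A=np.zeros((3,3));b=np.zeros(3)
    for o in obs:
        o_,d=ray(*o);d/=np.linalg.norm(d);P=np.eye(3)-np.outer(d,d);A+=P;b+=P@o_
    return np.linalg.solve(A,b)
E
python3 - <<'E'
from h import *
np.set_printoptions(precision=4,suppress=True)
for nm,a,b,z in [("anode",(100,239.2),(202.1,367),.176),("spare",(150.2,246),(238.7,329),.176),("mouth",(501.7,295.2),(404,163.3),.117)]:
    print(nm,onz("top",*a,z),onz("side",*b,z),tri(("top",*a),("side",*b)))
T=lambda x,y,z:onz("top",275+x/4-.4,175+y/4-.4,z)
h1,h2,f1,f2=T(55,120,.040),T(215,55,.04),T(355,332,.088),T(182,402,.088)
print("pedal",h1,h2,f1,f2)
h=(h1+h2)/2;f=(f1+f2)/2;d=(h-f)/np.linalg.norm((h-f)[:2]);w=f1-f2
print(np.linalg.norm((h-f)[:2]),np.degrees(np.arctan2(d[1],d[0])),np.degrees(np.arctan2(w[1],w[0])),"pad",f+d*.039)
s=lambda x,y,z:onz("side",245+(x-400)/4-.4,220+y/4-.4,z)
f=(s(757,30,.088)+s(760,152,.088))/2;print("side f",f,"pad",f+d*.039)
E
```

```text
anode [0.5323 0.3456 0.176 ] [0.5344 0.3435 0.176 ] [0.5324 0.3446 0.179 ]
spare [0.524  0.2669 0.176 ] [0.5244 0.2669 0.176 ] [0.5241 0.2669 0.1762]
mouth [ 0.4653 -0.3257  0.117 ] [ 0.4681 -0.3284  0.117 ] [ 0.466  -0.3236  0.1207]
pedal [0.6348 0.0539 0.04  ] [ 0.6707 -0.0237  0.04  ] [ 0.5283 -0.0862  0.088 ] [ 0.4942 -0.0083  0.088 ]
0.15461195261922686 23.790563582984188 -66.37745188106344 pad [ 0.547  -0.0315  0.0759]
side f [ 0.5126 -0.0471  0.088 ] pad [ 0.5483 -0.0313  0.0759]
```

```bash
python3 -m jog '[[0,0,-1.326,325,-641,0,255],[0,0,-1.326,325,-641,0,255],[0,0,-1.326,325,-641,0,255],[0,0,-1.326,325,-641,0,255],[0,0,-1.326,325,-641,0,255],[0,0,-1.326,325,-641,0,255],[0,0,-1.326,325,-641,0,255],[0,0,-1.326,325,-641,0,255],[0,0,-1.326,325,-641,0,255],[0,0,-1.326,325,-641,0,255]]'; python3 -c "
from h import *
from scipy.spatial.transform import Rotation as Q
s=readout.state();p=s['eef_pos'];print((np.array([.547,-.031,.15])-p)*1e3,np.degrees(np.arctan2(s['eef_rot'][1][1],s['eef_rot'][0][1])),s['eef_rot'])"
```

```text
t: 0.93
eef_pos: [0.4105, 0.2372, 0.2495]
eef_rot: [[0.034, 0.999, -0.002], [0.999, -0.034, 0.0], [0.0, -0.002, -1.0]]
ft_force: [-0.6, 0.8, -0.5]
gripper_width: 0.0002
[ 136.48245328 -268.2205314   -99.46761685] -1.9420793312023479 [[ 3.38898016e-02  9.99424039e-01 -1.75265288e-03]
 [ 9.99425515e-01 -3.38891357e-02  4.08287163e-04]
 [ 3.48656115e-04 -1.76548277e-03 -9.99998381e-01]]
```

```bash
python3 -m jog '[[0,0,-0.07,136,-268,-50,255],[0,0,-0.07,136,-268,-50,255],[0,0,-0.07,136,-268,-50,255],[0,0,-0.07,136,-268,-100,255],[0,0,-0.07,136,-268,-100,255],[0,0,-0.07,136,-268,-100,255],[0,0,-0.07,136,-268,-100,255],[0,0,-0.07,136,-268,-130,255],[0,0,-0.07,136,-268,-130,255],[0,0,-0.07,136,-268,-130,255]]'; python3 - <<'E'
from h import *
import cv2
im=eyes.snapshot("top");cv2.imwrite("pics/p.png",cv2.resize(im[150:320,240:400,::-1],None,fx=3.5,fy=3.5))
E
```

```text
t: 1.77
eef_pos: [0.5445, -0.0314, 0.1161]
eef_rot: [[0.106, 0.994, -0.009], [0.994, -0.106, 0.003], [0.002, -0.009, -1.0]]
ft_force: [0.6, 0.3, -0.3]
gripper_width: 0.0001
```

View pics/p.png

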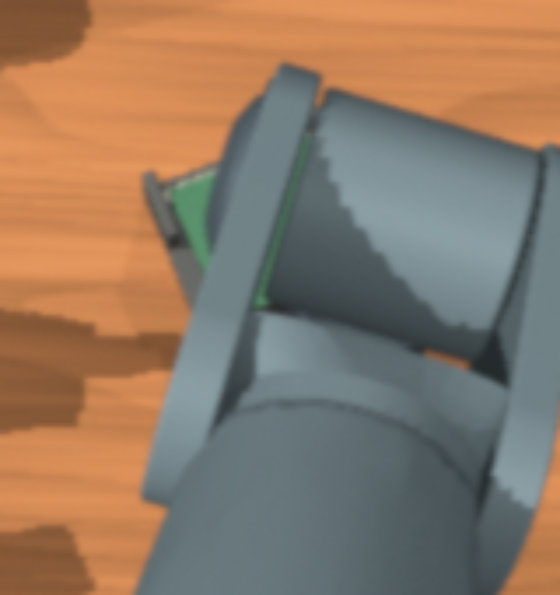

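The arm hides the pad in the top view, so I'll press by force feedback instead, slowly.

```bash
python3 -m jog '[[0,0,0,0,0,-8,255],[0,0,0,0,0,-14,255],[0,0,0,0,0,-18,255],[0,0,0,0,0,-22,255],[0,0,0,0,0,-25,255],[0,0,0,0,0,-28,255],[0,0,0,0,0,-31,255],[0,0,0,0,0,-34,255],[0,0,0,0,0,-36,255],[0,0,0,0,0,-36,255]]'; 
```

```text
t: 2.65
eef_pos: [0.5459, -0.0305, 0.0834]
eef_rot: [[0.104, 0.995, -0.004], [0.995, -0.104, 0.001], [0.0, -0.004, -1.0]]
ft_force: [-3.6, -1.3, 8.8]
gripper_width: -0.0002
```

```bash
python3 -m jog '[[0,0,0,0,0,-2,255],[0,0,0,0,0,-3,255],[0,0,0,0,0,-3,255]]'; 
```

```text
t: 2.9
eef_pos: [0.5461, -0.0305, 0.0817]
eef_rot: [[0.102, 0.995, -0.004], [0.995, -0.102, -0.001], [-0.001, -0.004, -1.0]]
ft_force: [-3.6, -1.4, 9.2]
gripper_width: 0.0002
```

```bash
python3 -m jog '[[0,0,0,0,0,-3,255],[0,0,0,0,0,-5,255],[0,0,0,0,0,-5,255]]'; 
```

```text
t: 3.15
eef_pos: [0.5465, -0.0306, 0.0781]
eef_rot: [[0.101, 0.995, -0.004], [0.995, -0.101, -0.002], [-0.002, -0.003, -1.0]]
ft_force: [-4.8, -1.6, 9.7]
gripper_width: -0.0001
```

```bash
python3 -m jog '[[0,0,0,0,0,-2,255],[0,0,0,0,0,-4,255],[0,0,0,0,0,-4,255]]'; 
```

```text
t: 3.4
eef_pos: [0.5469, -0.0305, 0.0756]
eef_rot: [[0.1, 0.995, -0.003], [0.995, -0.1, -0.003], [-0.004, -0.002, -1.0]]
ft_force: [-4.2, -1.9, 10.5]
gripper_width: 0.0001
```

```bash
python3 -m jog '[[0,0,0,0,0,-2,255],[0,0,0,0,0,-4,255],[0,0,0,0,0,-4,255]]'; 
```

```text
t: 3.65
eef_pos: [0.5475, -0.0305, 0.0743]
eef_rot: [[0.098, 0.995, -0.003], [0.995, -0.098, -0.004], [-0.005, -0.002, -1.0]]
ft_force: [-9.0, 0.4, 17.0]
gripper_width: -0.0002
```

```bash
python3 -m jog '[[0,0,0,0,0,-2,255],[0,0,0,0,0,-4,255],[0,0,0,0,0,-4,255]]'; 
```

```text
t: 3.9
eef_pos: [0.5479, -0.0304, 0.074]
eef_rot: [[0.097, 0.995, -0.005], [0.995, -0.097, -0.005], [-0.006, -0.004, -1.0]]
ft_force: [-12.3, 0.9, 24.3]
gripper_width: -0.0001
```

Stop reached: the force climbed from 10 to 24 N with almost no travel. Releasing.

```bash
python3 -m jog '[[0,0,0,0,0,10,255],[0,0,0,0,0,30,255],[0,0,0,0,0,60,255],[0,0,0,0,0,100,255],[0,0,0,0,0,140,255],[0,0,0,0,0,180,0],[0,0,0,0,0,180,0],[0,0,0,-10,100,180,0],[0,0,0,-12,200,180,0],[0,0,0,-14,300,180,0]]'; python3 - <<'E'
from h import *
s=readout.state();p=s['eef_pos'];print((np.array([.533,.3445,.23])-p)*1e3,np.degrees(np.arctan2(s['eef_rot'][1][1],s['eef_rot'][0][1])))
E
```

```text
t: 4.73
eef_pos: [0.5399, 0.0957, 0.2544]
eef_rot: [[0.098, 0.995, -0.003], [0.995, -0.098, -0.005], [-0.005, -0.002, -1.0]]
ft_force: [1.5, 0.6, 0.3]
gripper_width: 0.0605
[ -6.89694681 248.75540817 -24.39976839] -5.623405891050532
```

```bash
python3 -m jog '[[0.005,-0.003,0,-7,249,0,0],[0.005,-0.003,0,-7,249,0,0],[0.005,-0.003,0,-7,249,0,0],[0.005,-0.003,0,-7,249,0,0],[0.005,-0.003,0,-7,249,0,0],[0.005,-0.003,0,-7,249,0,0],[0.005,-0.003,0,-7,249,0,0],[0.005,-0.003,0,-7,249,0,0],[0.005,-0.003,0,-7,249,0,0],[0.005,-0.003,0,-7,249,0,0]]'; python3 - <<'E'
from h import *
import cv2
np.set_printoptions(precision=4,suppress=True)
a=eyes.snapshot("side")
w=eyes.snapshot("wrist")
print(proj("wrist",np.array([.533,.3445,.176])),onz("wrist",320,240,.176)); 
cv2.imwrite("pics/w.png",w[:,:,::-1]);cv2.imwrite("pics/s2.png",a[:,:,::-1])
cv2.imwrite("pics/ws.png",np.hstack([cv2.resize(w,(400,300)),cv2.resize(a[220:295,245:345],(400,300))])[:,:,::-1])
c=eyes.camera_info("wrist");print(c)
E
```

```text
t: 5.57
eef_pos: [0.5329, 0.3439, 0.2542]
eef_rot: [[0.099, 0.995, 0.0], [0.995, -0.099, -0.0], [-0.0, 0.0, -1.0]]
ft_force: [0.9, -1.0, 1.4]
gripper_width: 0.0852
[322.9406 252.2921] [0.5321 0.352  0.176 ]
{'fx': 368.92452455643814, 'fy': 368.92452455643814, 'cx': 322.241470736768, 'cy': 235.17750320605205, 'R': array([[ 0.995 , -0.1   , -0.0003],
       [-0.096 , -0.9561,  0.277 ],
       [-0.028 , -0.2756, -0.9609]]), 't': array([-0.4954,  0.3417,  0.4916])}
```

View pics/ws.png

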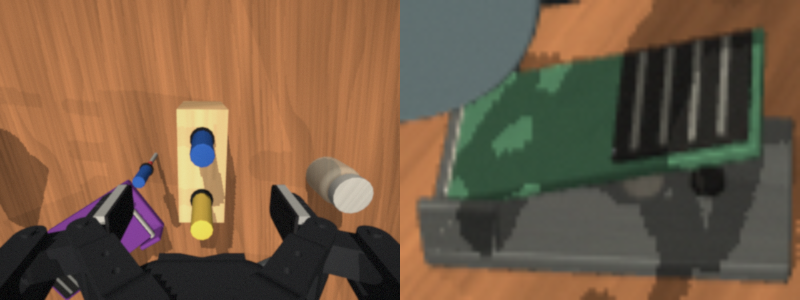

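The pedal has sprung back, and the wrist view shows the blue handle top at about (325,248) against a predicted (323,252). That's a 1–2 mm difference. Descending to grip.

```bash
python3 -m jog '[[0,0,0,1,1,-30,0],[0,0,0,1,1,-60,0],[0,0,0,1,1,-85,0],[0,0,0,1,1,-98,0],[0,0,0,1,1,-106,0],[0,0,0,1,1,-106,0],[0,0,0,1,1,-106,0],[0,0,0,1,1,-106,120],[0,0,0,1,1,-106,160],[0,0,0,1,1,-106,255]]' &&  python3 -m jog '[[0,0,0,0,0,0,255],[0,0,0,0,0,0,255],[0,0,0,0,0,0,255],[0,0,0,0,0,0,255]]'
```

```text
t: 6.5
eef_pos: [0.5349, 0.3449, 0.15]
eef_rot: [[0.1, 0.995, 0.003], [0.995, -0.1, 0.001], [0.001, 0.003, -1.0]]
ft_force: [-0.3, 0.1, 1.1]
gripper_width: 0.0516
t: 6.83
eef_pos: [0.5352, 0.3452, 0.151]
eef_rot: [[0.099, 0.995, 0.003], [0.995, -0.099, 0.001], [0.002, 0.003, -1.0]]
ft_force: [-2.3, -1.0, 4.9]
gripper_width: 0.0229
```

```bash
python3 -m jog '[[0,0,0,0,0,5,255],[0,0,0,0,0,15,255],[0,0,0,0,0,30,255],[0,0,0,0,0,55,255],[0,0,0,0,0,80,255],[0,0,0,0,0,110,255],[0,0,0,0,0,140,255],[0,0,0,0,0,170,255],[0,0,0,0,0,195,255],[0,0,0,0,0,195,255]]' && python3 -m jog '[[0,0,0,0,0,0,255],[0,0,0,0,0,0,255]]'; python3 - <<'E'
from h import *
s=readout.state();p=s['eef_pos'];print((np.array([.466,-.326,.32])-p)*1e3)
E
```

```text
t: 7.67
eef_pos: [0.5371, 0.346, 0.3539]
eef_rot: [[0.099, 0.995, 0.015], [0.995, -0.099, 0.006], [0.007, 0.014, -1.0]]
ft_force: [0.6, -0.2, -0.0]
gripper_width: 0.0227
t: 7.83
eef_pos: [0.5371, 0.346, 0.3541]
eef_rot: [[0.099, 0.995, 0.015], [0.995, -0.1, 0.006], [0.008, 0.015, -1.0]]
ft_force: [-0.1, -0.8, -1.1]
gripper_width: 0.0228
[ -71.12588336 -671.95421467  -34.08651369]
```

```bash
python3 -m jog '[[-0.006,0.015,0,-2,-15,0,255],[-0.006,0.015,0,-5,-45,0,255],[-0.006,0.015,0,-8,-80,0,255],[-0.006,0.015,0,-12,-115,0,255],[-0.006,0.015,0,-16,-150,0,255],[-0.006,0.015,0,-20,-185,0,255],[-0.006,0.015,0,-24,-220,0,255],[-0.006,0.015,0,-28,-255,0,255],[-0.006,0.015,0,-32,-290,0,255],[-0.006,0.015,0,-36,-325,0,255]]' && python3 -m jog '[[0,0,0,-4,-35,0,255],[0,0,0,-8,-70,0,255],[0,0,0,-12,-105,0,255],[0,0,0,-16,-140,0,255],[0,0,0,-20,-175,0,255],[0,0,0,-24,-210,0,255],[0,0,0,-28,-245,0,255],[0,0,0,-32,-270,0,255],[0,0,0,-35,-290,0,255],[0,0,0,-35,-290,0,255]]';  python3 - <<'E'
from h import *
s=readout.state();p=s['eef_pos'];print((np.array([.466,-.326,.32])-p)*1e3)
E
```

```text
t: 8.67
eef_pos: [0.4995, 0.019, 0.352]
eef_rot: [[0.1, 0.995, -0.004], [0.995, -0.1, 0.0], [0.0, -0.004, -1.0]]
ft_force: [0.8, -0.5, -1.1]
gripper_width: 0.0226
t: 9.5
eef_pos: [0.4625, -0.2741, 0.3496]
eef_rot: [[0.104, 0.995, -0.007], [0.995, -0.104, 0.002], [0.001, -0.008, -1.0]]
ft_force: [-0.5, -0.4, -0.7]
gripper_width: 0.0229
[  3.47649327 -51.87508849 -29.63177825]
```

```bash
python3 -m jog '[[-0.002,-0.007,0,1,-15,-10,255],[-0.002,-0.007,0,2,-30,-25,255],[-0.002,-0.007,0,3,-42,-40,255],[-0.002,-0.007,0,3,-52,-52,255],[-0.002,-0.007,0,3,-52,-57,255],[-0.002,-0.007,0,3,-52,-57,255],[-0.002,-0.007,0,3,-52,-57,255],[-0.002,-0.007,0,3,-52,-57,255]]';  python3 - <<'E'
from h import *
import cv2
np.set_printoptions(precision=2,suppress=True)
a=eyes.snapshot("side");w=eyes.snapshot("wrist");t=eyes.snapshot("top")
s=readout.state();p=s['eef_pos'];z=np.array(s['eef_rot'])[:,2]
for n in("side","wrist","top"): print(n,"band",proj(n,p+.071*z),"tip",proj(n,p+.141*z),"mouth",proj(n,np.array([.466,-.3255,.117])))
A=cv2.resize(a[75:225,330:480],(400,400),interpolation=2);W=cv2.resize(w[0:300,170:470],(400,400),interpolation=2)
cv2.imwrite("pics/t3.png",t[:,:,::-1]);cv2.imwrite("pics/s3.png",a[:,:,::-1]);cv2.imwrite("pics/w3.png",w[:,:,::-1])
cv2.imwrite("pics/v3.png",np.hstack([A,W])[:,:,::-1])
E
```

```text
t: 10.17
eef_pos: [0.4659, -0.3257, 0.2936]
eef_rot: [[0.104, 0.995, 0.0], [0.995, -0.104, -0.001], [-0.001, 0.001, -1.0]]
ft_force: [0.3, 0.5, -1.5]
gripper_width: 0.0221
side band [411.38 123.4 ] tip [406.72 150.96] mouth [404.44 164.2 ]
wrist band [323.48 258.11] tip [323.23 226.26] mouth [323.01 214.73]
top band [534.42 291.19] tip [511.86 293.68] mouth [501.58 294.8 ]
```

View pics/v3.png

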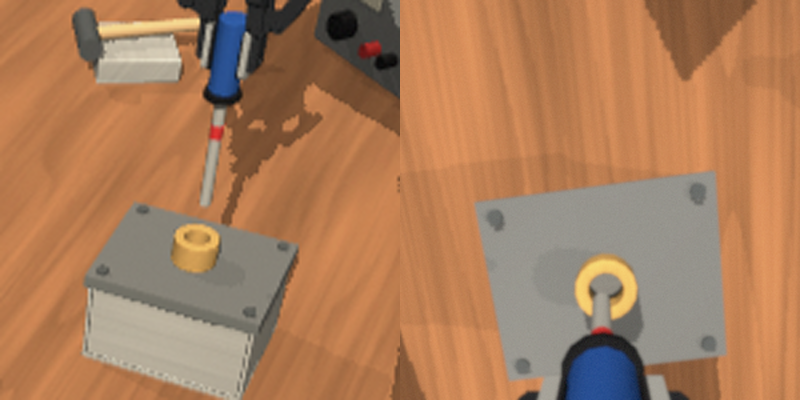

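Side view: tip (407,151.5) and band (411,125) match the projections, so the anode is upright and held as planned. The wrist view suggests the bore is about 1 mm towards +x. Lowering to just above the mouth for a closer look.

```bash
python3 -m jog '[[0,0,0,1,0,-8,255],[0,0,0,1,0,-18,255],[0,0,0,1,0,-25,255],[0,0,0,1,0,-26,255],[0,0,0,1,0,-26,255],[0,0,0,1,0,-26,255]]';  python3 - <<'E'
from h import *
import cv2
np.set_printoptions(precision=2,suppress=True)
a=eyes.snapshot("side");w=eyes.snapshot("wrist");t=eyes.snapshot("top")
s=readout.state();p=s['eef_pos'];z=np.array(s['eef_rot'])[:,2];print(p*1e3,z*1e3)
for n in("side","wrist","top"): print(n,"tip",proj(n,p+.141*z),"mouth",proj(n,np.array([.466,-.3255,.117])))
A=cv2.resize(a[135:190,377:432],(400,400),interpolation=2);W=cv2.resize(w[160:260,273:373],(400,400),interpolation=2)
cv2.imwrite("pics/v4.png",np.hstack([A,W])[:,:,::-1])
for n,i in(("side",a),("wrist",w)):
    h=cv2.cvtColor(i,cv2.COLOR_RGB2HSV);m=cv2.inRange(h,(12,110,130),(28,255,255));k,l,st,c=cv2.connectedComponentsWithStats(m)
    pm=proj(n,np.array([.466,-.3255,.117]))
    for q in range(1,k):
        if st[q][4]>80 and np.linalg.norm(c[q]-pm)<40: print(n,st[q],c[q])
E
```

```text
t: 10.82
eef_pos: [0.4669, -0.3259, 0.2675]
eef_rot: [[0.104, 0.995, 0.0], [0.995, -0.104, -0.001], [-0.001, 0.001, -1.0]]
ft_force: [0.0, 0.0, -0.7]
gripper_width: 0.0229
[ 467.08 -326.09  268.24] [    1.4     -1.69 -1000.  ]
side tip [404.65 160.17] mouth [404.44 164.2 ]
wrist tip [323.24 226.26] mouth [321.41 221.97]
top tip [504.78 293.76] mouth [501.58 294.8 ]
side [408 128   9  31 140] [411.84 145.15]
side [394 159  19  18 258] [402.72 167.83]
wrist [     0      0    640    444 175214] [335.3  185.28]
wrist [ 298  196   51   52 1433] [323.31 219.45]
```

View pics/v4.png

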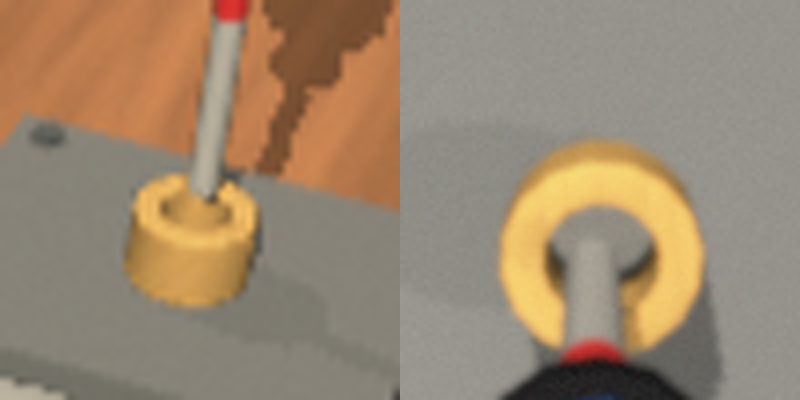

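Wrist view: rod tip centre at about (321.2,225), bore centre at (323.3,224). The side view agrees the bore is about 1.5 mm +x and 1 mm -y. I'll correct for that and lower part way (6 mm clearance all round).

```bash
python3 -m jog '[[0.0017,0.0014,0,1.5,-1,0,255],[0.0017,0.0014,0,1.5,-1,0,255],[0.0017,0.0014,0,1.5,-1,-6,255],[0.0017,0.0014,0,1.5,-1,-14,255],[0.0017,0.0014,0,1.5,-1,-22,255],[0.0017,0.0014,0,1.5,-1,-30,255],[0.0017,0.0014,0,1.5,-1,-38,255],[0.0017,0.0014,0,1.5,-1,-44,255],[0.0017,0.0014,0,1.5,-1,-50,255],[0.0017,0.0014,0,1.5,-1,-50,255]]';  python3 - <<'E'
from h import *
import cv2
np.set_printoptions(precision=2,suppress=True)
a=eyes.snapshot("side");w=eyes.snapshot("wrist")
s=readout.state();p=s['eef_pos'];z=np.array(s['eef_rot'])[:,2];print(p*1e3,z*1e3,s['ft_force'])
for n in("side","wrist"): print(n,"band",proj(n,p+.071*z),"axis@mouth",proj(n,np.array([p[0],p[1],.117])))
A=cv2.resize(a[130:185,377:432],(400,400),interpolation=2);W=cv2.resize(w[180:280,273:373],(400,400),interpolation=2)
cv2.imwrite("pics/v5.png",np.hstack([A,W])[:,:,::-1])
E
```

```text
t: 11.8
eef_pos: [0.468, -0.3265, 0.2163]
eef_rot: [[0.104, 0.995, -0.002], [0.995, -0.104, 0.002], [0.002, -0.002, -1.0]]
ft_force: [0.9, 0.7, -1.2]
gripper_width: 0.0223
[ 468.59 -327.1   218.09] [   -0.15     0.21 -1000.  ] [-0.59  0.11 -2.01]
side band [405.44 152.54] axis@mouth [403.61 163.54]
wrist band [323.54 258.16] axis@mouth [323.44 242.26]
```

View pics/v5.png

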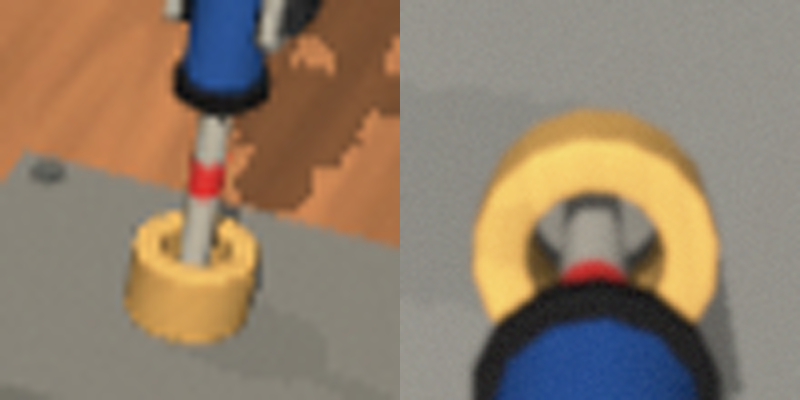

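The rod is in the bore: wrist view bore centre 596.5 against rod 593.5 (0.5 mm), and the side view lines up. Next, the anode's height in the grip from the red band's centroid.

```bash
cat > band.py <<'E'
from h import *
import cv2
np.set_printoptions(precision=2,suppress=True)
def red(n):
    i=eyes.snapshot(n).astype(float);p=readout.state()['eef_pos']
    wt=np.clip((i[...,0]-np.maximum(i[...,1],i[...,2])-60)/100,0,1)
    q=proj(n,np.array([p[0],p[1],p[2]-.071]));Y,X=np.mgrid[:480,:640]
    wt=wt*((abs(X-q[0])<8)&(abs(Y-q[1])<10)&(i[...,1]<90));return np.array([(wt*X).sum(),(wt*Y).sum()])/wt.sum(),wt.sum()
p=readout.state()['eef_pos'];c=eyes.camera_info("side");C=-np.array(c["R"]).T@np.array(c["t"])
m,n=red("side")
def model(dx,dy,dz):
    ax=np.array([p[0]+dx,p[1]+dy,0]);b=(C-ax)[:2];th0=np.arctan2(b[1],b[0]);s=np.linspace(-.98,.98,25)
    pts=[proj("side",ax+[.005*np.cos(th0+np.arcsin(k)),.005*np.sin(th0+np.arcsin(k)),p[2]-.071+dz+h]) for k in s for h in(-.005,0,.005)]
    return np.mean(pts,0)
print(p*1e3,"meas",m,n,"model",model(0,0,0),"per mm z",model(0,0,.001)-model(0,0,0),"x",model(.001,0,0)-model(0,0,0),"y",model(0,.001,0)-model(0,0,0))
print(readout.state()['eef_rot'][:,2],readout.state()['ft_force'])
E
python3 band.py; python3 - <<'E'
from h import *
s=readout.state();p=s['eef_pos']
print("wrist band lower edge, +Y face", proj("wrist",np.array([p[0],p[1]+.005,p[2]-.077])), proj("wrist",np.array([p[0],p[1]+.006,p[2]-.077])), proj("wrist",np.array([p[0],p[1]+.005,p[2]-.079])))
E
```

```text
[ 468.59 -327.1   218.09] meas [404.66 153.45] 15.21 model [405.28 153.48] per mm z [ 0.06 -0.37] x [-0.42 -0.12] y [-0.15  0.22]
[ 0. -0. -1.] [ 0.17 -0.25 -1.34]
wrist band lower edge, +Y face [322.5051009  246.27573277] [322.3224659  244.61005053] [322.50295179 245.21015666]
```

```bash
python3 -m jog '[[0,0,0,0,-1,-5,255],[0,0,0,0,-1,-11,255],[0,0,0,0,-1,-17,255],[0,0,0,0,-1,-23,255],[0,0,0,0,-1,-27,255],[0,0,0,0,-1,-30,255],[0,0,0,0,-1,-30,255],[0,0,0,0,-1,-30,255],[0,0,0,0,-1,-30,255]]';  python3 - <<'E'
from h import *
import cv2
np.set_printoptions(precision=2,suppress=True)
a=eyes.snapshot("side");w=eyes.snapshot("wrist")
s=readout.state();p=s['eef_pos'];z=np.array(s['eef_rot'])[:,2];print(p*1e3,z*1e3,s['ft_force'])
for n in("side","wrist"): print(n,"band",proj(n,p+.071*z),"flange under",proj(n,p+.041*z))
A=cv2.resize(a[130:185,377:432],(400,400),interpolation=2);W=cv2.resize(w[190:290,273:373],(400,400),interpolation=2)
cv2.imwrite("pics/v6.png",np.hstack([A,W])[:,:,::-1])
E
```

```text
t: 12.7
eef_pos: [0.4689, -0.3285, 0.1888]
eef_rot: [[0.104, 0.995, 0.001], [0.995, -0.104, -0.001], [-0.001, 0.001, -1.0]]
ft_force: [0.6, -0.2, -2.1]
gripper_width: 0.0228
[ 468.93 -328.46  188.97] [    0.93    -1.01 -1000.  ] [-0.57 -0.38 -1.06]
side band [403.7  162.82] flange under [405.54 151.85]
wrist band [323.47 258.11] flange under [323.64 279.17]
```

View pics/v6.png

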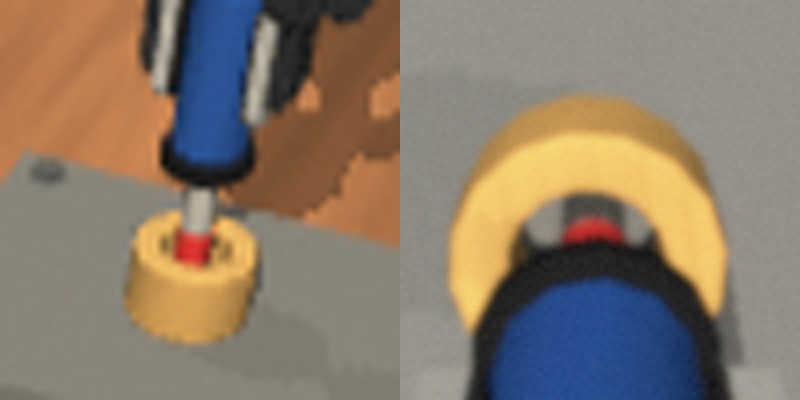

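The rod is in the bore with the band close to the rim. I'll fit collar and band silhouettes numerically for the last millimetre.

```bash
cat > fit.py <<'E'
from h import *
import cv2
from scipy.optimize import minimize
np.set_printoptions(precision=2,suppress=True)
K=8
def hull(n,x,y,z0,z1,r):
    th=np.linspace(0,2*np.pi,60);return cv2.convexHull(np.array([proj(n,np.array([x+r*np.cos(a),y+r*np.sin(a),z])) for a in th for z in(z0,z1)],np.float32))[:,0]
def cut(i,u,v,h):  # upsampled crop; crop px = (px-(u-h)+.5)*K-.5
    u,v=int(u),int(v);return cv2.resize(i[v-h:v+h,u-h:u+h],None,fx=K,fy=K,interpolation=cv2.INTER_LINEAR),u-h,v-h
def fit(m,hl,ig=None):
    best=None
    for du in np.arange(-4,4.01,.25):
        for dv in np.arange(-4,4.01,.25):
            g=np.zeros_like(m);cv2.fillConvexPoly(g,np.int32(np.round(hl+np.array([du,dv])*K)),1)
            e=(g!=m)
            if ig is not None:e=e&~ig
            e=e.sum()
            if best is None or e<best[0]:best=(e,du,dv,g.sum())
    return best
if __name__=="__main__":
    s=readout.state();p=s['eef_pos'];B=np.array([.4686,-.328]);print(p*1e3)
    for n in("side","wrist"):
        i=eyes.snapshot(n);q=proj(n,np.array([*B,.110]));c,u0,v0=cut(i,*q,22 if n=="side" else 55)
        h=cv2.cvtColor(c,cv2.COLOR_RGB2HSV)
        gold=cv2.inRange(h,(13,120,90),(28,255,255))>0
        k,l,st,_=cv2.connectedComponentsWithStats(gold.astype(np.uint8));
        cx=c.shape[0]//2
        off=lambda hl:(hl-[u0,v0]+.5)*K-.5
        hl=off(hull(n,*B,.092,.117,.020));M=np.zeros(gold.shape,np.uint8);cv2.fillConvexPoly(M,np.int32(hl),1)
        near=cv2.dilate(M,np.ones((6*K,6*K)))>0
        gold&=near
        # ignore anything inside bore / rod above / handle: central hull
        ig=np.zeros(gold.shape,np.uint8)
        for r,z0,z1 in((.013,.117,.117),(.008,.117,.140),(.017,p[2]-.041,p[2]-.02)):
            cv2.fillConvexPoly(ig,np.int32(off(hull(n,p[0],p[1],z0,z1,r))),1)
        if n=="wrist":cv2.fillConvexPoly(ig,np.int32(off(hull(n,p[0],p[1],p[2]-.041,p[2]+.03,.022))),1)
        ig=cv2.dilate(ig,np.ones((K,K)))>0
        print(n,"collar off (e,du,dv,area)",fit(gold.astype(np.uint8),hl,ig))
        red=((c[...,0].astype(int)-np.maximum(c[...,1],c[...,2]))>75)&(c[...,1]<90)
        Y,X=np.where(red&near|red);print(n,"red u",(X.min()/K+u0,X.max()/K+u0),"v rows by mean",np.percentile(Y,[1,50,99])/K+v0-.5,"u mean",X.mean()/K+u0-.5)
        for z in(.111,.117,.123):
            cam=eyes.camera_info(n);C=-np.array(cam["R"]).T@np.array(cam["t"]);d=(C-p)[:2];d/=np.linalg.norm(d)
            print("  front face z",z,proj(n,np.array([*(p[:2]+.005*d),z])))
E
python3 fit.py
```

```text
[ 468.93 -328.46  188.97]
side collar off (e,du,dv,area) (np.int64(1798), np.float64(0.0), np.float64(-0.75), np.uint64(18923))
side red u (np.float64(401.0), np.float64(405.875)) v rows by mean [161.75 163.62 165.62] u mean 402.93675527039414
  front face z 0.111 [403.1  166.57]
  front face z 0.117 [403.46 164.43]
  front face z 0.123 [403.82 162.27]
wrist collar off (e,du,dv,area) (np.int64(2698), np.float64(-3.25), np.float64(2.5), np.uint64(279536))
wrist red u (np.float64(314.375), np.float64(327.875)) v rows by mean [244.38 247.25 249.62] u mean 320.4744366197183
  front face z 0.111 [323.33 245.79]
  front face z 0.117 [323.36 249.08]
  front face z 0.123 [323.4  252.56]
```

Relative to the bore, the rod is about 0.8 mm off in +x and +y, and the height is within 1 mm. Making a small final correction, then letting it settle.

```bash
python3 -m jog '[[0,0,0,-0.4,-0.4,0,255],[0,0,0,-0.8,-0.8,0,255],[0,0,0,-0.8,-0.8,0,255],[0,0,0,-0.8,-0.8,0,255],[0,0,0,-0.8,-0.8,0,255],[0,0,0,-0.8,-0.8,0,255]]'; python3 fit.py; python3 - <<'E'
from h import *
import cv2
a=eyes.snapshot("side");w=eyes.snapshot("wrist");s=readout.state();print(s['eef_pos'],s['dq'],s['ft_force'],s['eef_rot'][:,2])
A=cv2.resize(a[145:180,385:420],(400,400),interpolation=2);W=cv2.resize(w[190:290,273:373],(400,400),interpolation=2)
cv2.imwrite("pics/v7.png",np.hstack([A,W])[:,:,::-1])
E
```

```text
t: 13.4
eef_pos: [0.4681, -0.3292, 0.1889]
eef_rot: [[0.104, 0.995, 0.001], [0.995, -0.104, -0.001], [-0.001, 0.001, -1.0]]
ft_force: [0.2, -0.4, -1.9]
gripper_width: 0.0229
[ 468.06 -329.23  188.89]
side collar off (e,du,dv,area) (np.int64(1721), np.float64(0.0), np.float64(-0.75), np.uint64(18923))
side red u (np.float64(401.5), np.float64(406.125)) v rows by mean [161.5  163.62 165.5 ] u mean 403.33457293666027
  front face z 0.111 [403.57 166.5 ]
  front face z 0.117 [403.92 164.36]
  front face z 0.123 [404.29 162.19]
wrist collar off (e,du,dv,area) (np.int64(2834), np.float64(-3.0), np.float64(2.5), np.uint64(279906))
wrist red u (np.float64(314.375), np.float64(328.0)) v rows by mean [244.38 247.25 249.62] u mean 320.47646604938274
  front face z 0.111 [323.22 245.79]
  front face z 0.117 [323.25 249.08]
  front face z 0.123 [323.29 252.57]
[ 0.46809697 -0.32923217  0.1889013 ] [-0.13199144 -0.082137   -0.12026339  0.00998815 -0.00414112 -0.05640359] [ 0.11292037 -0.41034514 -2.23328884] [ 8.84814132e-04 -9.58416073e-04 -9.99999149e-01]
```

View pics/v7.png

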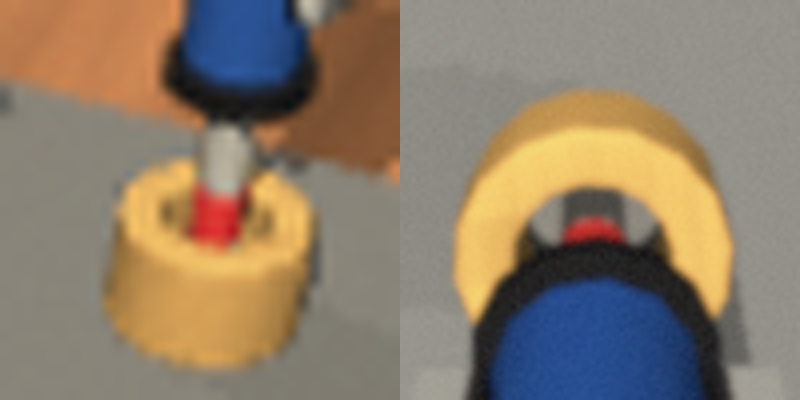

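Rod and bore are now concentric in both views (wrist 594 against 594). Kinematics and the image put the band 0–1 mm high, so I'll lower it 0.8 mm, hold still and hand in.

```bash
python3 -m jog '[[0,0,0,0,0,-0.8,255],[0,0,0,0,0,-0.8,255],[0,0,0,0,0,-0.8,255],[0,0,0,0,0,-0.8,255],[0,0,0,0,0,-0.8,255],[0,0,0,0,0,-0.8,255],[0,0,0,0,0,-0.8,255],[0,0,0,0,0,-0.8,255]]'; python3 -c "
from plant import r
r.job_done()"
```

```text
t: 14.27
eef_pos: [0.4681, -0.3292, 0.1881]
eef_rot: [[0.104, 0.995, 0.001], [0.995, -0.104, -0.001], [-0.001, 0.001, -1.0]]
ft_force: [-0.2, -0.6, -1.7]
gripper_width: 0.0226
the job is handed in; nothing more can be done
```

I handed the job in at 14.3 s of the 67 s allowed, with the gripper still holding the blue anode upright in the brass guide.

- **Pedal:** I pressed it to its stop with the closed gripper. The force climbed from 10 to 24 N with almost no further travel, and a later side view showed the plate sprung back up.
- **Anode:** I took the larger, blue-handled one from the stand, carried it above the spare, and lowered it into the guide bore.
- **Centring:** the last pictures showed the rod within about 1 mm of the bore's centre in both the side and wrist views. The tool's tilt is about 0.1°. The wrist force stayed near the anode's own weight, with no sign of touching the tank.
- **Band height:** the red band is level with the guide's mouth to within about 1 mm by the arm's position and the silhouette fit. One rough reading by eye put it up to 3 mm high. I lowered it 0.8 mm as a compromise and took no picture after that.
- **Other checks:** the wrist camera's absolute readings were about 3 pixels off, so I relied on the rod's position relative to the bore. I did not view the spare, bottle and jar again at the end, but I planned the moves to stay clear of them.

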